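# Clamp the wheel and hold the hardness gauge on the tyre

### The arm

A 6-joint arm with a two-finger parallel gripper is mounted at the origin on the work surface. World frame = base frame: x ahead of the robot, y to its left, z up, the work surface at z = 0. Lengths are in mm, angles in rad, forces in N, time in s.
With the tool pointing down it reaches from about 350 to 975 mm from the base axis. Payload 7.1 kg.
Tool frame: the origin (TCP) lies at the very end of the fingers, on their centre line; the grasp point (between the pads) lies ctrl.hold_point_z behind it (ctrl.hold_point_z is the distance from the TCP to the grasp point, in mm); z points along the fingers, y is the line along which they close (so a half turn about z gives the same grasp; the last joint's range is limited). The gripper opens to 88 mm and grips with 3 to 60 N. Pads are 20 mm wide; open, the fingers measure 115 mm over their backs; the gripper's body (75 mm by 178 mm) begins 61 mm behind the grasp point.
Start: joints at [1.199, 0.423, 1.63, -0, 1.089, -0.019], TCP at [215.922, 586.5, 222.675] pointing down, gripper open.
Joint ranges: [-3, 3], [-0.9, 2.11], [0.09, 2.58], [-1.31, 4.45], [0.11, 2.69], [-2.54, 2.54]. Speed limits (rad/s): [2.39, 2.39, 3.01, 3.14, 3.14, 3.14].

### API

Orientations are given as a rotation vector (axis times angle).
In Python, from workcell import ctrl gives the robot as it stands. The module is installed in compiled form; this text tells all that it offers.
- The arm moves only by the shell command python3 -m creep 'ROWS'. ROWS is JSON, a list of rows, each an object with "translation": the shift along the tool's x, y, z in mm, a list of three; "angular": the turn, a rotation vector about the tool's x, y, z in rad, a list of three; "jaw": the opening, from 0 (shut) to 1 (fully open). A call has exactly 8 rows; each row is the pose to reach, as a shift and turn from the pose commanded when the call began, along the tool's axes at that moment; what a row does not reach only later rows make up. A row lasts 1/8 s, in which the tool goes at most 62.5 mm and 10.7 degrees, less where a joint would pass 70% of its speed; a pose out of reach is approached as far as the arm can. A call with a gripper value outside its range is refused whole. The fingers move at their own pace and stop on an object; the grip force is fixed at half the most. Time passes only in rows, so rows that repeat a pose let the fingers close, or fill a call up. It gives the time, the measured TCP pose, the force, the opening and the grip force at its end, in the units of the state.
- ctrl.get_obs(): the state, without advancing time (a new reading comes with each control period).
- ctrl.get_image(name): name is "scene" or "top" or "wrist"; returns the picture (400x640x3 uint8, red, green, blue); there is no depth.
- ctrl.camera_info(name): a dict with "camera_matrix" (3x3 intrinsics, pixels), "distortion" ([k1, k2, p1, p2, k3] as OpenCV has them; the pictures are not rectified), "world_from_camera" (4x4, takes a point from camera to world coordinates). Camera axes: x right, y up, looking along -z (the intrinsics and any distortion apply to the point x, -y, -z); pixel columns grow to the right and rows downward; lengths in mm; the calibration is good to about 2 mm. A picture is of the moment at which its call begins: read the wrist's pose just before it. camera_info takes no time and is no camera call; for the wrist camera it gives the pose at the moment of the call.
- ctrl.close_job(): hands the job in; it is judged then, once.
Trained networks look in the newest picture that a camera, given by its name, has taken for a name from the list of things; names that differ only in an ending like _2 or _b are one class to them, and where a whole thing is asked for, a point or a joint stands for the part that bears it (a point fixed in the world has none). Each returns a list of dicts, best first, with "score" (0 to 1); they miss things now and then, are a little off and sometimes report something else, mostly with a low value. They report only what shows in the picture. A call takes as long as a camera call. They do not tell look-alikes from the thing itself.
- ctrl.look_for(camera, label): "rect" ([left, top, right, bottom] in pixels, round what is visible of it).
The state is a dict: "t": time; "qpos": joint angles; "qvel": joint speeds; "joint_torque": joint torques, N m; "ee_pos": TCP position; "orientation": TCP orientation; "ft_force": force on the tool from outside, world axes, zero at the start; "moment": the same for the moment, N m; "width": finger opening in mm; "grasp_force": force on a finger pad.
Only numpy, scipy, OpenCV 4.12 (cv2) and the standard library are available. Lean on these libraries where they do the work, as an engineer would, in place of code of your own. Each camera call takes 0.05 s, during which the arm holds its last target. There are 200 camera calls.

### The job

At the pit bench, first lock the wheel in its test nest: swing the toggle clamp's blue handle all the way down until it snaps over centre, with the rubber tip of the clamp pressing on the arbor, and let go of the handle. Then lift the hardness gauge out of its orange stand, hold it upright with its foot centred on the white dot on top of the tyre, and press it gently down, square and flush on the tread, with about 10 N (a one-kilogram push). The program finishes while still holding the gauge pressed there; leave the wheel clamped and everything else on the bench where it is.

Things in the scene. Friction and masses are not known exactly. Their poses are not given: they have to be found in the camera images.
- nest: Wheel test nest bolted to the bench; stands elsewhere and turned each time. Origin on the bench below the wheel's centre; x away from the clamp handle, y along the arbor, z up. Plate 185 x 130 x 8 mm (x -125 to 60); two V-blocks at y = +-36 mm, 24 wide, tops at 58. Clamp on a 28 mm wide riser, x -114 to -52, y = 36, pivots 84 to 100 mm high. Clamped, the nest is at most 115 mm high
- handle_grip (a point): Middle of the clamp's blue grip (62 long, 14 wide along the nest's y, 15 mm thick; 28 mm from its free end); y = nest's y, x towards the pivot. In the nest's frame, y = 36 mm always; open, steep, at (x, z) = (-96, 170); going down via (-110, 167), (-121, 161), (-131, 151), (-136, 139), (-139, 124), (-140, 110) to (-140, 91) locked, nearly level. The last 20 mm need a few newtons
- clamp_handle (a joint): Swing of the clamp handle relative to the clamp arm (rad): 0 open as found, about 2.66 at dead centre (grip 98 mm high), 2.74 locked on its stop past centre, where it stays down by itself
- clamp_arm (a joint): Swing of the clamp arm (rad): 0 open as found (standing up), about 1.385 when down on the arbor and locked
- spindle: Sprung spindle with a black rubber tip, 11 mm across, at the end of the clamp arm; origin at the tip's face. Locked, it presses the arbor into its V-block with about 8 N
- wheel: Slick rubber tyre 84 mm in diameter, 38 mm wide, on a white rim, with a 10 mm steel arbor 116 mm long through its hub lying loose in the V-blocks; 150 g. Origin at the wheel's centre, 56 mm above the bench; y along the arbor, z towards the white dot. Nothing stops it from turning until it is clamped
- mark (a point): Centre of the white dot (14 mm across) on the tread, at the very top of the tyre, 98 mm above the bench; z is the outward normal of the tread. The tread is firm: it gives about 0.1 mm under 10 N
- gauge_stand: Orange block 62 x 76 mm, 34 mm high, fixed to the bench, with a hole 23 mm wide in which the gauge's stem hangs; origin on the bench at its centre. It stands somewhere else, and turned, every time
- gauge: Hand-held hardness gauge (durometer), 200 g, upright in its stand. Origin at the centre of the foot's underside (8 mm above the bench in the stand), z up. Steel foot 18 mm across, 6 high; stem 13 across up to 26; white body 26 thick (x), 40 wide (y), flat sides, from 26 to 124 mm; display on the -x face. A spring pin sticks out 2.5 mm below the foot; about 3 N push it in flush
- gauge_grip (a point): Point on the gauge's axis where it is best gripped: 80 mm above the underside of its foot and 44 mm below its top; axes as the gauge's. In the stand it is 88 mm above the bench
- gauge_foot (a point): Centre of the flat underside of the gauge's foot; axes as the gauge's
- battery: Bystander: flat battery pack 139 x 47 x 25 mm, yellow and dark blue, lying between robot and nest
- spare_wheel: Bystander: spare wheel with yellow rim lying flat, 84 mm in diameter, 38 mm high
- glue_bottle: Bystander: small white bottle with red cap, 32 mm in diameter, 85 mm high
- driver: Bystander: hex driver with orange handle lying on the bench, 170 mm long
- drink_can: Bystander: green drink can, 66 mm in diameter, 115 mm high
- buggy: Bystander: blue and yellow model buggy, 370 x 250 mm, 130 mm high
Things that resemble listed ones, but are neither listed nor needed, are in the scene too. Leave any purple look-alike of the wheel alone.

How it is judged:
By the outcome, as a careful person would: the job done as asked, in the order asked, and still so for the second after the job is handed in, while the arm keeps its last pose, push and grip.
It also fails if it takes over 72 s, if anything falls off the work surface, if the arm or the gripper's body presses on something with over 40 N, if the wrist force passes 120 N, or if a joint passes its speed limit or range.

## Working session

There is one attempt and no reset: what is moved stays moved. The work goes in short steps, Python scripts to look and compute and a shell command to move; the robot and the scene stay as the last step left them, time stands still between calls to the robot, and variables do not carry over. Pictures are saved under pics/ and viewed, at most 10 in all, crops included, and the job is handed in when it is done.

```bash
mkdir -p pics
cat > h.py <<'E'
import numpy as np, cv2
from scipy.spatial.transform import Rotation as R
from workcell import ctrl
def shot(cam,name):
    ci=ctrl.camera_info(cam); im=ctrl.get_image(cam)
    cv2.imwrite(f'pics/{name}.png',im[:,:,::-1]); np.savez(f'pics/{name}.npz',im=im,K=ci['camera_matrix'],d=ci['distortion'],T=ci['world_from_camera'])
    return im,ci
def load(name):
    z=np.load(f'pics/{name}.npz'); return z['im'],dict(camera_matrix=z['K'],distortion=z['d'],world_from_camera=z['T'])
def pix2w(ci,uv,z):
    K=np.array(ci['camera_matrix'],float);d=np.array(ci['distortion'],float);T=np.array(ci['world_from_camera'])
    p=cv2.undistortPoints(np.array(uv,float).reshape(-1,1,2),K,d).reshape(-1,2)
    r=np.c_[p[:,0],-p[:,1],-np.ones(len(p))]@T[:3,:3].T; o=T[:3,3]
    return o+r*((np.asarray(z)-o[2])/r[:,2])[:,None]
def w2pix(ci,P):
    K=np.array(ci['camera_matrix'],float);d=np.array(ci['distortion'],float);T=np.array(ci['world_from_camera'])
    c=(np.array(P,float).reshape(-1,3)-T[:3,3])@T[:3,:3]
    return cv2.projectPoints((c*[1,-1,-1]).reshape(-1,1,3),np.zeros(3),np.zeros(3),K,d)[0].reshape(-1,2)
E
python3 - <<'E'
from h import *
for c in('top','scene'):
    shot(c,c+'0')
    for l in('nest','handle_grip','wheel','mark','gauge_stand','gauge','spindle'):
        print(c,l,[(round(a['score'],2),[round(x) for x in a['rect']]) for a in ctrl.look_for(c,l)][:4])
    ci=ctrl.camera_info(c);print(np.round(ci['world_from_camera'],2).tolist(),np.round(ci['camera_matrix'],0).tolist())
o=ctrl.get_obs();print(o['t'],o['ee_pos'],o['orientation'],o['width'],ctrl.hold_point_z, R.from_rotvec(o['orientation']).as_matrix().round(3).tolist())
E
```

```text
top nest [(0.7, [323, 250, 344, 297]), (0.61, [272, 157, 331, 222]), (0.47, [287, 178, 295, 210])]
top handle_grip [(0.6, [290, 201, 296, 207])]
top wheel [(0.87, [278, 161, 314, 193]), (0.61, [224, 184, 253, 218]), (0.26, [207, 231, 227, 288])]
top mark [(0.96, [277, 160, 315, 193]), (0.7, [223, 184, 252, 223])]
top gauge_stand [(0.83, [377, 165, 403, 194])]
top gauge [(0.64, [385, 161, 407, 179])]
top spindle []
[[-0.02, 0.98, -0.2, 379.35], [-1.0, -0.02, -0.0, 74.12], [-0.01, 0.2, 0.98, 1086.69], [0.0, 0.0, 0.0, 1.0]] [[369.0, 0.0, 315.0], [0.0, 369.0, 197.0], [0.0, 0.0, 1.0]]
scene nest []
scene handle_grip [(0.47, [320, 168, 335, 195])]
scene wheel [(0.87, [331, 212, 357, 233]), (0.69, [356, 180, 382, 202])]
scene mark [(0.82, [360, 183, 386, 208]), (0.58, [332, 206, 357, 234])]
scene gauge_stand [(0.76, [251, 254, 280, 279])]
scene gauge [(0.67, [255, 238, 270, 264]), (0.44, [256, 255, 279, 278])]
scene spindle []
[[0.55, -0.56, 0.62, 1291.39], [0.83, 0.38, -0.4, -376.91], [-0.01, 0.74, 0.67, 889.32], [0.0, 0.0, 0.0, 1.0]] [[361.0, 0.0, 318.0], [0.0, 361.0, 199.0], [0.0, 0.0, 1.0]]
0.8 [215.92810915 586.50848481 222.71657546] [5.51352590e-01 3.09282342e+00 9.17229555e-05] 87.97762011155935 18.700000000000003 [[-0.938, 0.346, 0.0], [0.346, 0.938, 0.0], [0.0, 0.0, -1.0]]
```

View pics/top0.png

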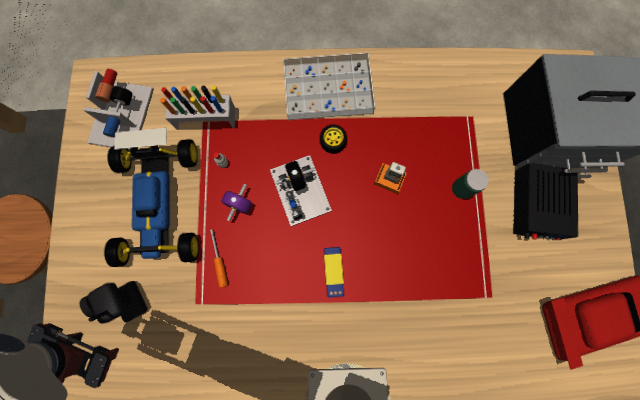

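View pics/scene0.png

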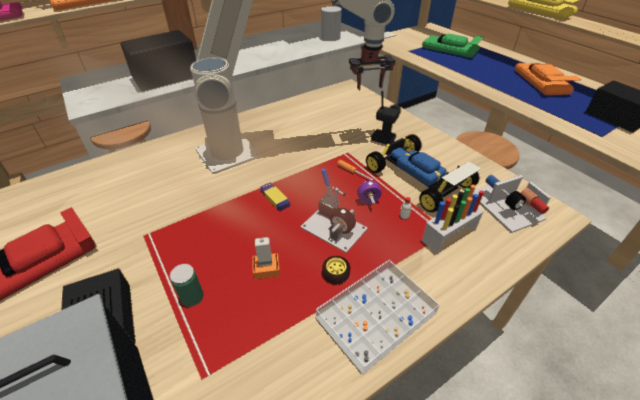

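The top view shows the nest plate at about (300,190) with a black wheel at (295,175). The purple wheel at (237,202) is the look-alike, to be left alone. The spare is at (333,138), the gauge and stand at (392,176), and the battery at (334,270). One enlarged crop will confirm which wheel is meant.

Run:
```python
from h import *
im,ci=load('top0')
a=cv2.resize(im[150:230,265:335],None,fx=7,fy=7,interpolation=cv2.INTER_CUBIC)
b=cv2.resize(im[155:200,370:412],None,fx=7,fy=7,interpolation=cv2.INTER_CUBIC)
c=np.zeros((560,490+294,3),np.uint8);c[:560,:490]=a;c[:315,490:]=b
cv2.imwrite('pics/crop1.png',c[:,:,::-1])
```

```text
(no output)
```

View pics/crop1.png

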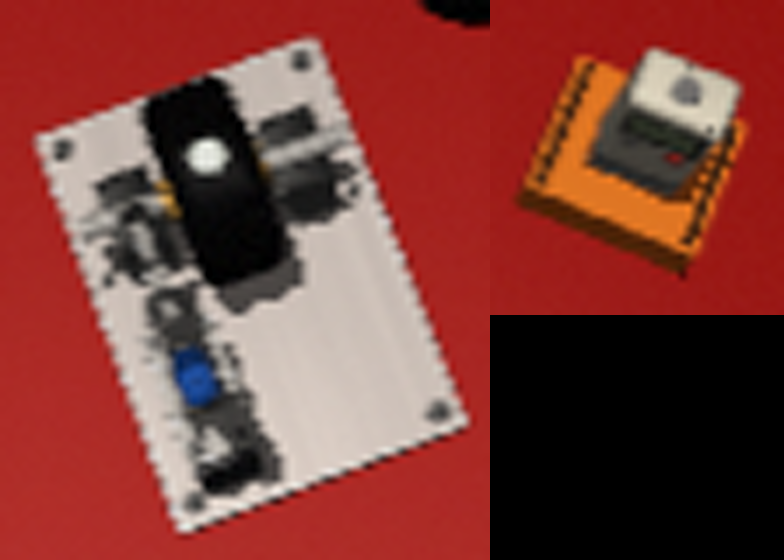

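The crop confirms the right wheel: black, with the white dot, on the white nest plate at crop (208,155). The blue grip is at (195,375). The gauge is white with its display facing the robot, in the orange stand. Next I compute the poses.

```bash
cat >> h.py <<'E'
def fit(P,Q):  # 2D rigid: model P -> world Q
    P=np.array(P,float);Q=np.array(Q)[:,:2];p=P-P.mean(0);q=Q-Q.mean(0)
    th=np.arctan2((p[:,0]*q[:,1]-p[:,1]*q[:,0]).sum(),(p*q).sum())
    c,s=np.cos(th),np.sin(th);M=np.array([[c,-s],[s,c]]);t=Q.mean(0)-M@P.mean(0)
    return t,th,np.abs(P@M.T+t-Q).max()
E
python3 - <<'E'
from h import *
im,ci=load('top0')
f=lambda L:np.array(L)/7+[265,150]
W=pix2w(ci,f([(35,135),(318,38),(468,425),(180,533)]),8)
# model: top-left=(60,+65), top-right=(60,-65), bottom-right=(-125,-65), bl=(-125,65)
t,th,e=fit([(60,65),(60,-65),(-125,-65),(-125,65)],W);print('nest',t,th,e)
c,s=np.cos(th),np.sin(th)
tw=lambda x,y:t+[c*x-s*y,s*x+c*y]
print('mark pred',t,'seen',pix2w(ci,f([(208,155)]),98)); print('grip pred',tw(-96,36),'seen',pix2w(ci,f([(195,375)]),175))
g=lambda L:(np.array(L)-[490,0])/7+[370,155]
S=pix2w(ci,g([(580,55),(748,120),(690,262),(520,195)]),34)
print('stand',fit([(31,38),(31,-38),(-31,-38),(-31,38)],S),fit([(38,31),(38,-31),(-38,-31),(-38,31)],S))
G=pix2w(ci,g([(650,48),(743,85),(718,138),(630,100)]),132)
print('gauge',fit([(13,20),(13,-20),(-13,-20),(-13,20)],G),'top pin',pix2w(ci,g([(685,88)]),132))
E
```

```text
nest [649.23136873 129.98603562] 0.3360539750575281 1.6761131885356235
mark pred [649.23136873 129.98603562] seen [[649.36443198 131.30162707  98.        ]]
grip pred [546.72977735 132.31493365] seen [[546.86046589 132.25982014 175.        ]]
stand (array([ 644.58460669, -147.14231813]), np.float64(-0.421923715322173), np.float64(2.63809298591309)) (array([ 644.58460669, -147.14231813]), np.float64(-0.4255462982542083), np.float64(7.933004737402001))
gauge (array([ 645.12593245, -147.67367103]), np.float64(-0.43668675633646903), np.float64(2.167537404711311)) top pin [[ 646.98090351 -147.70104309  132.        ]]
```

```bash
cat >> h.py <<'E'
NT=np.array([649.3,130.6]);NTH=.336
def nest(x,z,y=36): c,s=np.cos(NTH),np.sin(NTH); return np.array([NT[0]+c*x-s*y,NT[1]+s*x+c*y,z])
def rotdown(th,tilt=0): # tool y at world angle th, tool pointing down
    return R.from_matrix(np.array([[np.sin(th),np.cos(th),0],[-np.cos(th),np.sin(th),0],[0,0,-1]]))*R.from_rotvec([0,tilt,0])
def delta(pos,rot=None,ref=None): # tool-frame shift/turn from current pose
    o=ctrl.get_obs(); r0=R.from_rotvec(o['orientation']); p0=o['ee_pos']
    if ref: p0,r0=ref
    t=r0.inv().apply(np.array(pos)-p0); w=(r0.inv()*rot).as_rotvec() if rot is not None else 0
    return np.round(t,1).tolist(),np.round(w,3).tolist() if rot is not None else None
E
python3 - <<'E'
from h import *
r=rotdown(NTH+np.pi/2); print(r.as_matrix().round(2).tolist())
p=nest(-96,235);print(p,delta(p,r))
E
```

```text
Traceback (most recent call last):
  File "h.py", line 27, in rotdown
    return R.from_matrix(np.array([[np.sin(th),np.cos(th),0],[-np.cos(th),np.sin(th),0],[0,0,-1]]))*R.from_rotvec([0,tilt,0])
           ~~~~~~~~~~~~~^^^^^^^^^^^^^^^^^^^^^^^^^^^^^^^^^^^^^^^^^^^^^^^^^^^^^^^^^^^^^^^^^^^^^^^^^^^
  File "scipy/spatial/transform/_rotation.pyx", line 1143, in scipy.spatial.transform._rotation.Rotation.from_matrix
ValueError: Non-positive determinant (left-handed or null coordinate frame) in rotation matrix 0: [[ 0.94408107 -0.32971342  0.        ]
 [ 0.32971342  0.94408107  0.        ]
 [ 0.          0.         -1.        ]].
```

```bash
sed -i 's/\[\[np.sin(th),np.cos(th),0\],\[-np.cos(th),np.sin(th),0\]/[[-np.sin(th),np.cos(th),0],[np.cos(th),np.sin(th),0]/' h.py
python3 - <<'E'
from h import *
r=rotdown(NTH+np.pi/2); print(r.as_matrix().round(2).tolist())
p=nest(-96,240);print(p,delta(p,r))
E
```

```text
[[-0.94, -0.33, 0.0], [-0.33, 0.94, 0.0], [-0.0, 0.0, -1.0]]
[546.79853448 132.93443056 240.        ] ([-467.2, -311.3, -17.3], [0.0, 0.0, -0.689])
```

```bash
python3 -m creep '[{"translation":[-50,-33,-17],"angular":[0,0,-0.08],"jaw":1},{"translation":[-100,-67,-17],"angular":[0,0,-0.16],"jaw":1},{"translation":[-150,-100,-17],"angular":[0,0,-0.24],"jaw":1},{"translation":[-200,-133,-17],"angular":[0,0,-0.32],"jaw":1},{"translation":[-250,-167,-17],"angular":[0,0,-0.40],"jaw":1},{"translation":[-300,-200,-17],"angular":[0,0,-0.48],"jaw":1},{"translation":[-350,-233,-17],"angular":[0,0,-0.56],"jaw":1},{"translation":[-400,-266,-17],"angular":[0,0,-0.64],"jaw":1}]'
python3 - <<'E'
from h import *
r=rotdown(NTH+np.pi/2);print(delta(nest(-96,240),r))
E
```

```text
t: 1.8
ee_pos: [500.5, 197.0, 240.0]
orientation: [-0.454, 3.108, 0.0]
ft_force: [1.0, 0.6, 0.2]
width: 87.7
grasp_force: 0.0
([-26.1, -74.6, 0.0], [0.0, 0.001, -0.046])
```

```bash
python3 -m creep '[{"translation":[-13,-37,0],"angular":[0,0,-0.02],"jaw":1},{"translation":[-26,-74.5,0],"angular":[0,0,-0.046],"jaw":1},{"translation":[-26,-74.5,0],"angular":[0,0,-0.046],"jaw":1},{"translation":[-26,-74.5,0],"angular":[0,0,-0.046],"jaw":1},{"translation":[-26,-74.5,0],"angular":[0,0,-0.046],"jaw":1},{"translation":[-26,-74.5,0],"angular":[0,0,-0.046],"jaw":1},{"translation":[-26,-74.5,0],"angular":[0,0,-0.046],"jaw":1},{"translation":[-26,-74.5,0],"angular":[0,0,-0.046],"jaw":1}]'
python3 - <<'E'
from h import *
im,ci=shot('wrist','w1'); o=ctrl.get_obs();print(o['ee_pos'])
for l in('handle_grip','mark','nest'): print(l,[(round(a['score'],2),np.round(a['rect']).tolist()) for a in ctrl.look_for('wrist',l)])
print(w2pix(ci,[nest(-96,170),nest(0,98,0),nest(60,8,65),nest(60,8,-65)]).round())
E
```

```text
t: 2.8
ee_pos: [545.3, 134.9, 239.7]
orientation: [-0.522, 3.098, 0.0]
ft_force: [-0.3, 0.2, -0.1]
width: 87.5
grasp_force: 0.0
[545.3322831  134.7689128  239.68800453]
handle_grip []
mark [(0.8, [256.0, 223.0, 348.0, 268.0]), (0.56, [417.0, 210.0, 473.0, 263.0]), (0.18, [500.0, 72.0, 546.0, 206.0])]
nest [(0.96, [250.0, 151.0, 346.0, 269.0]), (0.52, [67.0, 137.0, 149.0, 215.0])]
[[322. 206.]
 [292. 269.]
 [343. 276.]
 [256. 276.]]
```

View pics/w1.png

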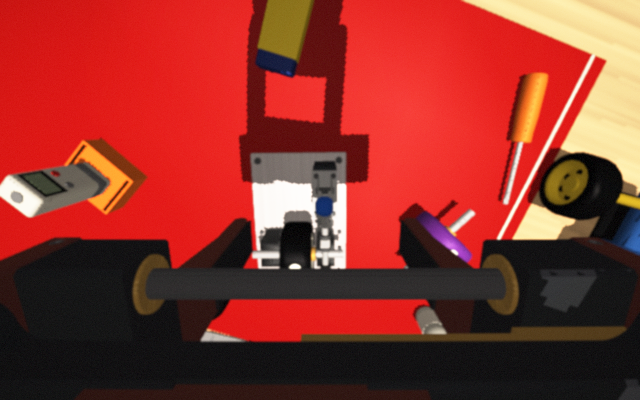

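The wrist view shows the blue grip at (324,206), against a prediction of (322,206), and the dot at (297,267). That is good enough to descend.

Run:
```python
from h import *
im,ci=load('w1')
hsv=cv2.cvtColor(im,cv2.COLOR_RGB2HSV);m=cv2.inRange(hsv,(105,120,60),(130,255,255));m[:,:290]=0;m[:,360:]=0;m[:190]=0;m[230:]=0
ys,xs=np.nonzero(m);print(len(xs),xs.min(),xs.max(),ys.min(),ys.max(),xs.mean(),ys.mean())
c,s=np.cos(NTH),np.sin(NTH)
for uv,z in(((xs.mean(),ys.mean()),180),((297,267),98)):
    w=pix2w(ci,[uv],z)[0];d=w[:2]-NT;print(w,'nest',d@[c,s],d@[-s,c])
print(delta(nest(-96,152),rotdown(NTH+np.pi/2)))
```

```text
263 316 331 197 215 323.7680608365019 206.04562737642587
[543.69168559 133.69125545 180.        ] nest -98.68358190025126 37.738873815218845
[644.91560962 135.77139469  98.        ] nest -2.4341417516591886 6.327808150033013
([-0.8, -2.0, 87.7], [-0.0, -0.0, -0.003])
```

```bash
python3 -m creep '[{"translation":[-1,-1,30],"angular":[0,0,0],"jaw":1},{"translation":[-1,-1,60],"angular":[0,0,0],"jaw":1},{"translation":[-1,-1,85],"angular":[0,0,0],"jaw":1},{"translation":[-1,-1,85],"angular":[0,0,0],"jaw":0.5},{"translation":[-1,-1,85],"angular":[0,0,0],"jaw":0},{"translation":[-1,-1,85],"angular":[0,0,0],"jaw":0},{"translation":[-1,-1,85],"angular":[0,0,0],"jaw":0},{"translation":[-1,-1,85],"angular":[0,0,0],"jaw":0}]'
```

```text
t: 4.0
ee_pos: [546.9, 134.0, 155.2]
orientation: [-0.521, 3.097, 0.0]
ft_force: [0.1, -0.3, -1.4]
width: 41.6
grasp_force: 0.0
```

```bash
python3 -m creep '[{"translation":[0,0,0],"angular":[0,0,0],"jaw":0},{"translation":[0,0,0],"angular":[0,0,0],"jaw":0},{"translation":[0,0,0],"angular":[0,0,0],"jaw":0},{"translation":[0,0,0],"angular":[0,0,0],"jaw":0},{"translation":[0,0,0],"angular":[0,0,0],"jaw":0},{"translation":[0,0,0],"angular":[0,0,0],"jaw":0},{"translation":[0,0,0],"angular":[0,0,0],"jaw":0},{"translation":[0,0,0],"angular":[0,0,0],"jaw":0}]'
```

```text
t: 5.0
ee_pos: [546.5, 134.2, 154.6]
orientation: [0.521, -3.098, -0.001]
ft_force: [-2.0, 3.8, 1.0]
width: 13.9
grasp_force: 30.0
```

```bash
python3 -m creep '[{"translation":[7,0,1],"angular":[0,0,0],"jaw":0},{"translation":[14,0,3],"angular":[0,0,0],"jaw":0},{"translation":[20,0,6],"angular":[0,0,0],"jaw":0},{"translation":[26,0,9],"angular":[0,0,0],"jaw":0},{"translation":[31,0,14],"angular":[0,0,0],"jaw":0},{"translation":[36,0,19],"angular":[0,0,0],"jaw":0},{"translation":[39,0,25],"angular":[0,0,0],"jaw":0},{"translation":[41,0,31],"angular":[0,0,0],"jaw":0}]'
```

```text
t: 6.0
ee_pos: [506.1, 119.8, 124.1]
orientation: [0.521, -3.095, 0.001]
ft_force: [-9.6, -0.3, 11.0]
width: 13.8
grasp_force: 30.0
```

```bash
python3 -m creep '[{"translation":[2,0,7],"angular":[0,0,0],"jaw":0},{"translation":[4,0,15],"angular":[0,0,0],"jaw":0},{"translation":[5,0,22],"angular":[0,0,0],"jaw":0},{"translation":[5,0,29],"angular":[0,0,0],"jaw":0},{"translation":[5,0,36],"angular":[0,0,0],"jaw":0},{"translation":[5,0,42],"angular":[0,0,0],"jaw":0},{"translation":[5,0,47],"angular":[0,0,0],"jaw":0},{"translation":[5,0,49],"angular":[0,0,0],"jaw":0}]'
```

```text
t: 7.0
ee_pos: [500.4, 117.7, 73.9]
orientation: [0.521, -3.092, 0.002]
ft_force: [-8.8, -1.2, 4.3]
width: 13.7
grasp_force: 30.0
```

```bash
python3 -m creep '[{"translation":[-1,0,1],"angular":[0,0,0],"jaw":0},{"translation":[-1,0,2],"angular":[0,0,0],"jaw":0},{"translation":[-1,0,2.5],"angular":[0,0,0],"jaw":0},{"translation":[-1,0,3],"angular":[0,0,0],"jaw":0},{"translation":[-1,0,3.5],"angular":[0,0,0],"jaw":0},{"translation":[-1,0,4],"angular":[0,0,0],"jaw":0},{"translation":[-1,0,4],"angular":[0,0,0],"jaw":0},{"translation":[-1,0,4],"angular":[0,0,0],"jaw":0}]'
python3 - <<'E'
from h import *
im,ci=shot('wrist','w2')
a=im[120:400,200:460]; cv2.imwrite('pics/w2c.png',cv2.resize(a,None,fx=2,fy=2)[:,:,::-1])
E
```

```text
t: 8.0
ee_pos: [500.7, 117.8, 69.8]
orientation: [0.521, -3.091, 0.002]
ft_force: [-8.5, -1.4, 2.5]
width: 13.4
grasp_force: 30.0
```

View pics/w2c.png

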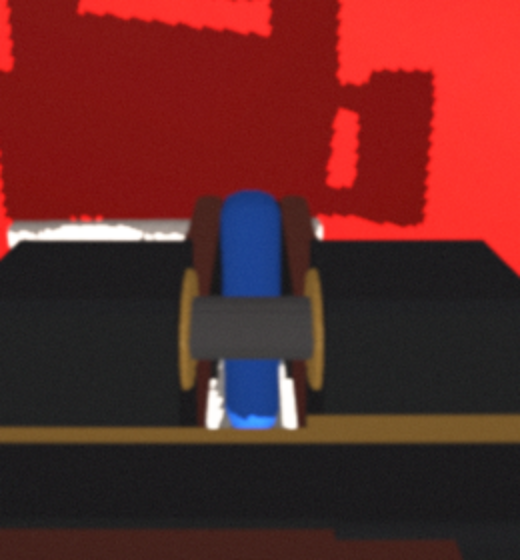

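The crop shows the blue grip held between the pads, lying nearly level along the view at about (250,310). I'll release it, rise and check.

```bash
python3 -m creep '[{"translation":[0,0,0],"angular":[0,0,0],"jaw":0.5},{"translation":[0,0,0],"angular":[0,0,0],"jaw":0.5},{"translation":[0,0,0],"angular":[0,0,0],"jaw":0.5},{"translation":[0,0,0],"angular":[0,0,0],"jaw":0.5},{"translation":[10,0,-40],"angular":[0,0,0],"jaw":0.5},{"translation":[30,0,-90],"angular":[0,0,0],"jaw":0.5},{"translation":[50,0,-130],"angular":[0,0,0],"jaw":0.5},{"translation":[50,0,-130],"angular":[0,0,0],"jaw":0.5}]'
python3 - <<'E'
from h import *
print(ctrl.get_obs()['ft_force'])
a,ca=shot('wrist','w3');b,cb=shot('top','t3');c,cc=shot('scene','s3')
for n,ci in(('w',ca),('t',cb),('s',cc)): print(n,w2pix(ci,[nest(-140,98),nest(0,98,0),nest(0,61)]).round().tolist())
z=lambda i,f,x,y,w,h:cv2.resize(i[y:y+h,x:x+w],None,fx=f,fy=f,interpolation=cv2.INTER_CUBIC)
o=np.zeros((600,800,3),np.uint8)
o[:300,:400]=z(a,2,220,130,200,150);o[:300,400:]=z(b,5,265,165,80,60);o[300:,:400]=z(c,4,290,165,100,75)
cv2.imwrite('pics/m3.png',o[:,:,::-1])
E
```

```text
t: 9.05
ee_pos: [457.8, 103.0, 203.5]
orientation: [-0.52, 3.093, 0.0]
ft_force: [0.2, 0.3, 0.0]
width: 43.9
grasp_force: 0.0
[0.1832147  0.33900353 0.04235895]
w [[324.0, 243.0], [292.0, 360.0], [324.0, 336.0]]
t [[300.0, 224.0], [295.0, 172.0], [284.0, 180.0]]
s [[314.0, 188.0], [342.0, 211.0], [348.0, 213.0]]
```

View pics/m3.png

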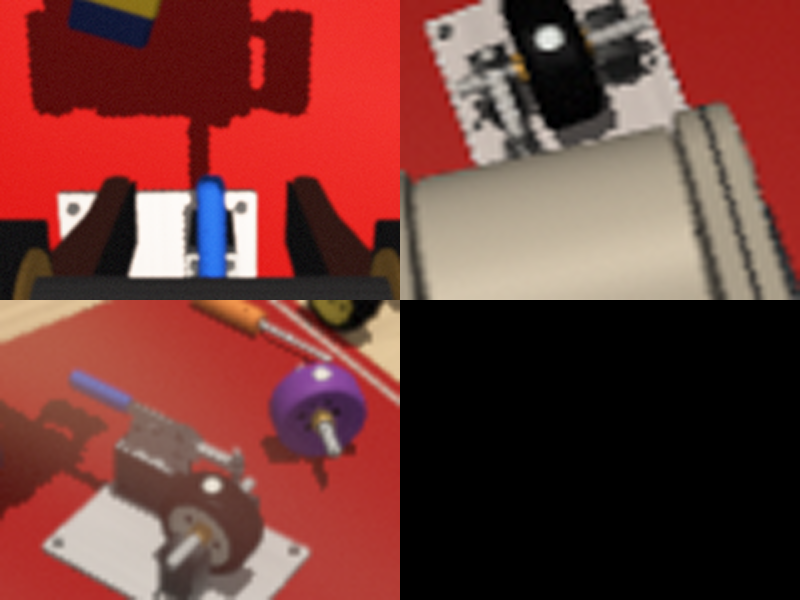

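Run:
```python
from h import *
im,ci=load('s3')
hsv=cv2.cvtColor(im,cv2.COLOR_RGB2HSV)
sub=np.zeros(hsv.shape[:2],np.uint8);sub[180:198,304:327]=1
m=cv2.inRange(hsv,(105,80,40),(135,255,255))*sub
ys,xs=np.nonzero(m);print(len(xs),xs.min(),xs.max(),ys.min(),ys.max(),xs.mean(),ys.mean())
for z in(88,91,98,104): print(z,w2pix(ci,[nest(-168,z),nest(-137,z),nest(-106,z)]).round(1).tolist())
im,ci=load('t3');hsv=cv2.cvtColor(im,cv2.COLOR_RGB2HSV)
g=cv2.inRange(hsv[150:195,275:315],(0,0,200),(180,60,255));n,l,st,ce=cv2.connectedComponentsWithStats(g)
for i in range(1,n):
    if 8<st[i,4]<60: p=ce[i]+[275,150];print(st[i],p,pix2w(ci,[p],98))
# delta to gauge hover: gauge yaw -0.43; fingers close along gauge x
o=ctrl.get_obs();print(o['qpos'])
for th in(-.43,-.43+np.pi): print(delta([646,-147.5,200],rotdown(th)))
```

```text
17 309 321 183 189 315.2352941176471 186.52941176470588
88 [[307.2, 186.9], [314.4, 190.4], [321.7, 194.0]]
91 [[307.2, 186.2], [314.4, 189.8], [321.7, 193.4]]
98 [[307.1, 184.7], [314.3, 188.2], [321.7, 191.8]]
104 [[307.1, 183.3], [314.3, 186.8], [321.7, 190.4]]
[ 0 21  3 10 18] [275.88888889 175.66666667] [[640.46461683 183.51714999  98.        ]]
[18 21  4  4 11] [294.45454545 172.36363636] [[648.74805437 132.0269267   98.        ]]
[38 30  2  6  9] [313.66666667 182.33333333] [[619.19490924  79.38377879  98.        ]]
[ 4 40  6  5 20] [281.65 192.3 ] [[593.04830841 167.64214248  98.        ]]
[ 1.96139709e-01  2.24784896e-01  1.98562510e+00 -5.77377302e-05
  9.31589268e-01 -1.70785774e+00]
([-96.8, -298.5, 0.0], [-0.0, -0.0, 2.334])
([-96.8, -298.5, 0.0], [0.0, -0.0, -0.808])
```

The height of the grip is ambiguous to a few mm here, so I'll press on it from above with shut fingers to be certain it has snapped over.

```bash
python3 -m creep '[{"translation":[-20,0,0],"angular":[0,0,0],"jaw":0},{"translation":[-45,0,0],"angular":[0,0,0],"jaw":0},{"translation":[-45,0,30],"angular":[0,0,0],"jaw":0},{"translation":[-45,0,60],"angular":[0,0,0],"jaw":0},{"translation":[-45,0,85],"angular":[0,0,0],"jaw":0},{"translation":[-45,0,92],"angular":[0,0,0],"jaw":0},{"translation":[-45,0,96],"angular":[0,0,0],"jaw":0},{"translation":[-45,0,99],"angular":[0,0,0],"jaw":0}]'
python3 -m creep '[{"translation":[0,0,1],"angular":[0,0,0],"jaw":0},{"translation":[0,0,2],"angular":[0,0,0],"jaw":0},{"translation":[0,0,3],"angular":[0,0,0],"jaw":0},{"translation":[0,0,4],"angular":[0,0,0],"jaw":0},{"translation":[0,0,5],"angular":[0,0,0],"jaw":0},{"translation":[0,0,5.5],"angular":[0,0,0],"jaw":0},{"translation":[0,0,5.5],"angular":[0,0,0],"jaw":0},{"translation":[0,0,5.5],"angular":[0,0,0],"jaw":0}]'
```

```text
t: 10.2
ee_pos: [499.9, 117.7, 101.9]
orientation: [-0.521, 3.097, 0.0]
ft_force: [-0.2, -0.4, -0.5]
width: 0.4
grasp_force: 0.0
t: 11.2
ee_pos: [499.7, 117.7, 96.6]
orientation: [-0.521, 3.098, 0.0]
ft_force: [-1.5, -0.6, 6.4]
width: 0.1
grasp_force: 3.2
```

```bash
python3 -m creep '[{"translation":[0,0,0.5],"angular":[0,0,0],"jaw":0},{"translation":[0,0,1],"angular":[0,0,0],"jaw":0},{"translation":[0,0,1.5],"angular":[0,0,0],"jaw":0},{"translation":[0,0,1.5],"angular":[0,0,0],"jaw":0},{"translation":[0,0,1.5],"angular":[0,0,0],"jaw":0},{"translation":[0,0,1.5],"angular":[0,0,0],"jaw":0},{"translation":[0,0,1.5],"angular":[0,0,0],"jaw":0},{"translation":[0,0,1.5],"angular":[0,0,0],"jaw":0}]'
python3 - <<'E'
from h import *
print(delta([646,-147.5,230],rotdown(-.43+np.pi)))
E
```

```text
t: 12.2
ee_pos: [499.7, 117.7, 95.4]
orientation: [-0.521, 3.097, -0.0]
ft_force: [-2.7, -0.4, 10.4]
width: -0.2
grasp_force: 5.1
([-51.6, -298.5, -134.5], [-0.0, 0.001, -0.808])
```

```bash
python3 -m creep '[{"translation":[0,0,-50],"angular":[0,0,0.18],"jaw":0},{"translation":[0,0,-100],"angular":[0,0,0.36],"jaw":0},{"translation":[0,-30,-135],"angular":[0,0,0.54],"jaw":1},{"translation":[-10,-80,-135],"angular":[0,0,0.72],"jaw":1},{"translation":[-20,-130,-135],"angular":[0,0,0.90],"jaw":1},{"translation":[-30,-180,-135],"angular":[0,0,1.08],"jaw":1},{"translation":[-40,-230,-135],"angular":[0,0,1.26],"jaw":1},{"translation":[-52,-280,-135],"angular":[0,0,1.44],"jaw":1}]'
python3 - <<'E'
from h import *
print(delta([646,-147.5,215],rotdown(-.43)))
E
```

```text
t: 13.2
ee_pos: [640.6, -131.5, 229.4]
orientation: [-1.659, -2.667, 0.0]
ft_force: [0.0, 0.1, -0.3]
width: 57.0
grasp_force: 0.0
([-16.7, -2.2, 14.4], [-0.0, -0.0, 0.888])
```

```bash
python3 -m creep '[{"translation":[-17,-2,14],"angular":[0,0,0.18],"jaw":1},{"translation":[-17,-2,14],"angular":[0,0,0.36],"jaw":1},{"translation":[-17,-2,14],"angular":[0,0,0.54],"jaw":1},{"translation":[-17,-2,14],"angular":[0,0,0.72],"jaw":1},{"translation":[-17,-2,14],"angular":[0,0,0.888],"jaw":1},{"translation":[-17,-2,14],"angular":[0,0,0.888],"jaw":1},{"translation":[-17,-2,14],"angular":[0,0,0.888],"jaw":1},{"translation":[-17,-2,14],"angular":[0,0,0.888],"jaw":1}]'
python3 - <<'E'
from h import *
im,ci=shot('wrist','w4');print(ctrl.get_obs()['qpos'][5])
for l in('gauge','gauge_stand'): print(l,[(round(a['score'],2),np.round(a['rect']).tolist()) for a in ctrl.look_for('wrist',l)][:3])
c,s=np.cos(-.43),np.sin(-.43)
P=[[646+c*x-s*y,-147.5+s*x+c*y,132] for x,y in((13,20),(13,-20),(-13,-20),(-13,20),(0,0))]
p=w2pix(ci,P);print(p.round().tolist())
b=im.copy();cv2.polylines(b,[p[:4].round().astype(int)],True,(0,255,0),1)
cv2.imwrite('pics/w4b.png',b[:,:,::-1])
print(delta([646,-147.5,69.5],rotdown(-.43)))
E
```

```text
t: 14.2
ee_pos: [645.9, -146.0, 215.6]
orientation: [-2.638, -1.707, 0.0]
ft_force: [-1.0, 1.4, -0.1]
width: 87.9
grasp_force: 0.0
0.18225724376789557
gauge [(0.85, [311.0, 164.0, 344.0, 222.0])]
gauge_stand [(0.96, [301.0, 142.0, 355.0, 213.0])]
[[342.0, 179.0], [341.0, 223.0], [312.0, 223.0], [312.0, 179.0], [327.0, 201.0]]
([-1.3, 0.6, 146.2], [0.0, 0.0, 0.007])
```

View pics/w4b.png

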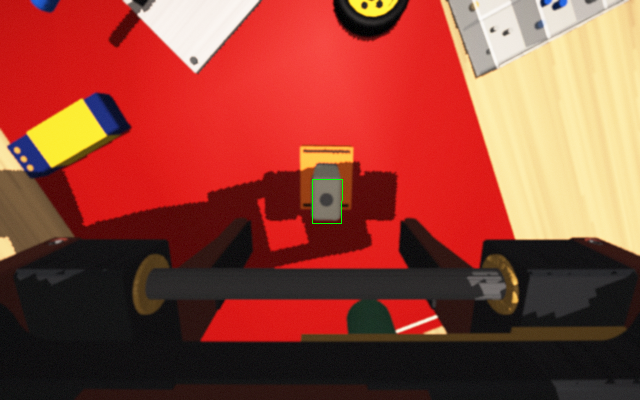

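The projected gauge top (green) coincides with the one in view at (327,201), so I descend and close.

```bash
python3 -m creep '[{"translation":[-1,0.5,30],"angular":[0,0,0.007],"jaw":1},{"translation":[-1,0.5,60],"angular":[0,0,0.007],"jaw":1},{"translation":[-1,0.5,90],"angular":[0,0,0.007],"jaw":1},{"translation":[-1,0.5,120],"angular":[0,0,0.007],"jaw":1},{"translation":[-1,0.5,146],"angular":[0,0,0.007],"jaw":1},{"translation":[-1,0.5,146],"angular":[0,0,0.007],"jaw":0.4},{"translation":[-1,0.5,146],"angular":[0,0,0.007],"jaw":0.4},{"translation":[-1,0.5,146],"angular":[0,0,0.007],"jaw":0.4}]'
python3 -m creep '[{"translation":[0,0,0],"angular":[0,0,0],"jaw":0.35},{"translation":[0,0,0],"angular":[0,0,0],"jaw":0.3},{"translation":[0,0,0],"angular":[0,0,0],"jaw":0},{"translation":[0,0,0],"angular":[0,0,0],"jaw":0},{"translation":[0,0,0],"angular":[0,0,0],"jaw":0},{"translation":[0,0,0],"angular":[0,0,0],"jaw":0},{"translation":[0,0,0],"angular":[0,0,0],"jaw":0},{"translation":[0,0,0],"angular":[0,0,0],"jaw":0}]'
```

```text
t: 15.35
ee_pos: [647.0, -147.4, 71.2]
orientation: [2.643, 1.694, 0.003]
ft_force: [0.7, -1.1, -0.4]
width: 61.2
grasp_force: 0.0
t: 16.35
ee_pos: [646.1, -147.2, 69.8]
orientation: [2.645, 1.695, 0.0]
ft_force: [0.5, -0.0, 3.2]
width: 26.1
grasp_force: 30.0
```

```bash
python3 -m creep '[{"translation":[0,0,-10],"angular":[0,0,0],"jaw":0},{"translation":[0,0,-30],"angular":[0,0,0],"jaw":0},{"translation":[0,0,-60],"angular":[0,0,0],"jaw":0},{"translation":[0,0,-90],"angular":[0,0,0],"jaw":0},{"translation":[0,0,-115],"angular":[0,0,0],"jaw":0},{"translation":[0,0,-135],"angular":[0,0,0],"jaw":0},{"translation":[0,0,-135],"angular":[0,0,0],"jaw":0},{"translation":[0,0,-135],"angular":[0,0,0],"jaw":0}]'
python3 - <<'E'
from h import *
print(delta([649.1,131,205],rotdown(-.43)), ctrl.get_obs()['moment'])
E
```

```text
t: 17.35
ee_pos: [645.4, -147.1, 203.9]
orientation: [-2.644, -1.694, 0.001]
ft_force: [-1.2, -0.5, -1.5]
width: 26.0
grasp_force: 30.0
([254.2, -112.8, -1.0], [-0.001, 0.0, -0.001]) [-0.06858575  0.0546659   0.00719111]
```

```bash
python3 -m creep '[{"translation":[25,-11,0],"angular":[0,0,0],"jaw":0},{"translation":[70,-31,0],"angular":[0,0,0],"jaw":0},{"translation":[115,-51,0],"angular":[0,0,0],"jaw":0},{"translation":[160,-71,0],"angular":[0,0,0],"jaw":0},{"translation":[205,-91,0],"angular":[0,0,0],"jaw":0},{"translation":[235,-104,0],"angular":[0,0,0],"jaw":0},{"translation":[254,-113,0],"angular":[0,0,0],"jaw":0},{"translation":[254,-113,0],"angular":[0,0,0],"jaw":0}]'
python3 -m creep '[{"translation":[0,0,10],"angular":[0,0,0],"jaw":0},{"translation":[0,0,20],"angular":[0,0,0],"jaw":0},{"translation":[0,0,25],"angular":[0,0,0],"jaw":0},{"translation":[0,0,25],"angular":[0,0,0],"jaw":0},{"translation":[0,0,25],"angular":[0,0,0],"jaw":0},{"translation":[0,0,25],"angular":[0,0,0],"jaw":0},{"translation":[0,0,25],"angular":[0,0,0],"jaw":0},{"translation":[0,0,25],"angular":[0,0,0],"jaw":0}]'
python3 - <<'E'
from h import *
a,ca=shot('wrist','w5');c,cc=shot('scene','s5');b,cb=shot('top','t5');print(ctrl.get_obs()['ee_pos'])
M=[649.1,131,98];o=ctrl.get_obs()['ee_pos'];F=[o[0],o[1],o[2]-61.8]
for n,ci in(('w',ca),('s',cc),('t',cb)): print(n,w2pix(ci,[M,F]).round(1).tolist())
u,v=w2pix(ca,[M])[0].astype(int);print(u,v);y0=min(max(v-90,0),250);x0=min(max(u-100,0),440)
z=lambda i,f,x,y,w,h:cv2.resize(i[y:y+h,x:x+w],None,fx=f,fy=f,interpolation=cv2.INTER_CUBIC)
out=np.hstack([z(a,2,x0,y0,200,150),z(c,8,320,180,50,37)[:296,:400]] if 0 else [z(a,2,x0,y0,200,150),z(c,8,318,175,50,38)[:300]]);cv2.imwrite('pics/m5.png',out[:,:,::-1])
E
```

```text
t: 18.35
ee_pos: [649.0, 131.6, 203.7]
orientation: [-2.643, -1.697, 0.002]
ft_force: [0.2, 0.1, -3.1]
width: 25.9
grasp_force: 30.0
t: 19.35
ee_pos: [649.5, 130.8, 179.8]
orientation: [2.645, 1.695, 0.0]
ft_force: [0.4, -0.1, -1.6]
width: 26.0
grasp_force: 30.0
[649.47399493 130.84349642 179.72654901]
w [[325.7, 200.4], [326.2, 206.9]]
s [[341.9, 211.0], [342.1, 206.4]]
t [[294.8, 172.2], [294.4, 170.2]]
325 200
```

View pics/m5.png

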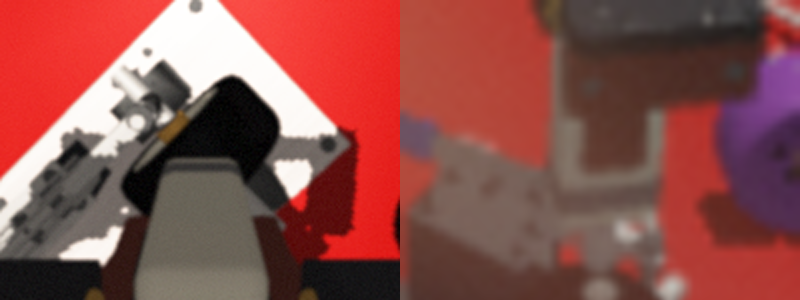

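In the scene crop, the dot is visible at about (343,211), just below the gauge foot at about (342,206). I'll check the dot's centroid in the stored pictures.

Run:
```python
from h import *
def blob(n,x0,x1,y0,y1,z):
    im,ci=load(n);g=im[y0:y1,x0:x1].min(2).astype(float)
    pk=np.unravel_index(g.argmax(),g.shape);w=np.clip(g-(g.max()*.55),0,None)
    m=(w>0).astype(np.uint8);k,l=cv2.connectedComponents(m);w=w*(l==l[pk])
    Y,X=np.mgrid[y0:y1,x0:x1];p=np.array([(w*X).sum(),(w*Y).sum()])/w.sum()
    print(n,p.round(2),(w>0).sum(),pix2w(ci,[p],z)[0].round(1))
for n in('t0','t3'):
    blob('top0' if n=='t0' else n,290,300,167,177,98)
blob('scene0',336,350,204,216,98)
blob('s3',336,350,204,216,98);blob('s5',338,348,208,216,98)
for n in('w1',): blob(n,286,306,258,276,98)
im,ci=load('w3');print(w2pix(ci,[[649.1,131,98]]))
```

```text
top0 [294.09 171.74] 23 [650.6 133.   98. ]
t3 [294.25 172.3 ] 21 [648.9 132.6  98. ]
scene0 [342.74 210.94] 16 [650.6 133.3  98. ]
s3 [342.53 210.87] 14 [649.9 132.9  98. ]
s5 [342.55 210.57] 19 [648.9 133.8  98. ]
w1 [294.52 266.15] 52 [644.8 132.8  98. ]
[[292.27872802 360.17351355]]
```

Run:
```python
from h import *
print(delta([649.6,132.6,165],rotdown(-.43)))
```

```text
([1.6, -0.6, 14.7], [0.0, -0.0, -0.001])
```

```bash
python3 -m creep '[{"translation":[1.6,-0.6,5],"angular":[0,0,0],"jaw":0},{"translation":[1.6,-0.6,10],"angular":[0,0,0],"jaw":0},{"translation":[1.6,-0.6,14],"angular":[0,0,0],"jaw":0},{"translation":[1.6,-0.6,14.7],"angular":[0,0,0],"jaw":0},{"translation":[1.6,-0.6,14.7],"angular":[0,0,0],"jaw":0},{"translation":[1.6,-0.6,14.7],"angular":[0,0,0],"jaw":0},{"translation":[1.6,-0.6,14.7],"angular":[0,0,0],"jaw":0},{"translation":[1.6,-0.6,14.7],"angular":[0,0,0],"jaw":0}]'
python3 - <<'E'
from h import *
c,cc=shot('scene','s6');o=ctrl.get_obs()['ee_pos'];print(o,ctrl.get_obs()['ft_force'])
s0,_=load('s3')
F=o-[0,0,61.8];a=np.linspace(0,2*np.pi,24)
x,y,w,h,f=322,186,40,40,10
def dr(im,ov):
    b=cv2.resize(im[y:y+h,x:x+w],None,fx=f,fy=f,interpolation=cv2.INTER_CUBIC)
    for P,col in ov: cv2.polylines(b,[(((w2pix(cc,P)-[x,y]+.5)*f).astype(int))],False,col,1)
    return b
circ=lambda C,r:np.c_[C[0]+r*np.cos(a),C[1]+r*np.sin(a),np.full(24,C[2])]
ov=[(circ(F,9),(0,255,0)),(circ(F+[0,0,6],9),(0,255,0)),(circ([649.6,132.9,98],7),(255,255,0)),(circ(F+[0,0,26],6.5),(0,255,255))]
cv2.imwrite('pics/m6.png',np.hstack([dr(c,[]),dr(c,ov)])[:,:,::-1])
E
```

```text
t: 20.5
ee_pos: [649.7, 132.5, 165.1]
orientation: [2.645, 1.695, 0.0]
ft_force: [0.0, -0.5, -2.0]
width: 25.5
grasp_force: 30.0
[649.60813363 132.49930873 165.04624044] [-0.31461179 -0.52124295 -1.58030038]
```

View pics/m6.png

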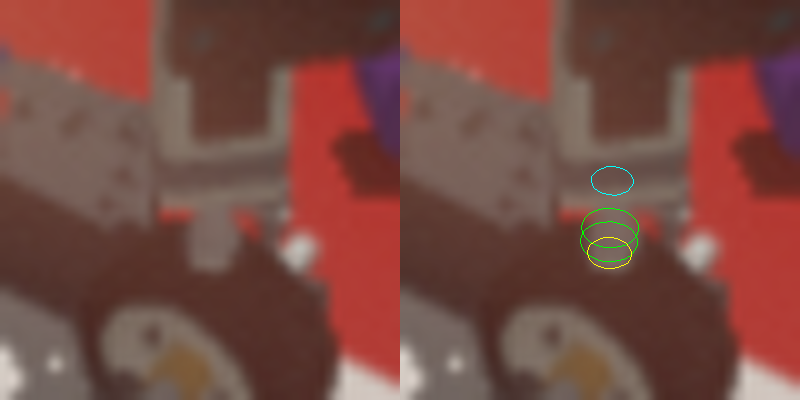

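The foot sits directly above the dot: foot at about (213,245) in the crop, dot at about (210,262). Now I press gently.

```bash
python3 -m creep '[{"translation":[0,0.3,1],"angular":[0,0,0],"jaw":0},{"translation":[0,0.3,2],"angular":[0,0,0],"jaw":0},{"translation":[0,0.3,3],"angular":[0,0,0],"jaw":0},{"translation":[0,0.3,4],"angular":[0,0,0],"jaw":0},{"translation":[0,0.3,4.5],"angular":[0,0,0],"jaw":0},{"translation":[0,0.3,4.5],"angular":[0,0,0],"jaw":0},{"translation":[0,0.3,4.5],"angular":[0,0,0],"jaw":0},{"translation":[0,0.3,4.5],"angular":[0,0,0],"jaw":0}]'
python3 -m creep '[{"translation":[0,0,0.2],"angular":[0,0,0],"jaw":0},{"translation":[0,0,0.4],"angular":[0,0,0],"jaw":0},{"translation":[0,0,0.6],"angular":[0,0,0],"jaw":0},{"translation":[0,0,0.6],"angular":[0,0,0],"jaw":0},{"translation":[0,0,0.6],"angular":[0,0,0],"jaw":0},{"translation":[0,0,0.6],"angular":[0,0,0],"jaw":0},{"translation":[0,0,0.6],"angular":[0,0,0],"jaw":0},{"translation":[0,0,0.6],"angular":[0,0,0],"jaw":0}]'
```

```text
t: 21.55
ee_pos: [649.9, 132.4, 160.6]
orientation: [2.645, 1.695, 0.0]
ft_force: [-0.3, -0.3, -0.5]
width: 25.7
grasp_force: 30.0
t: 22.55
ee_pos: [649.9, 132.4, 159.9]
orientation: [2.645, 1.695, 0.0]
ft_force: [-0.5, 0.3, 0.9]
width: 26.4
grasp_force: 30.0
```

```bash
python3 -m creep '[{"translation":[0,0,0.1],"angular":[0,0,0],"jaw":0},{"translation":[0,0,0.3],"angular":[0,0,0],"jaw":0},{"translation":[0,0,0.4],"angular":[0,0,0],"jaw":0},{"translation":[0,0,0.4],"angular":[0,0,0],"jaw":0},{"translation":[0,0,0.4],"angular":[0,0,0],"jaw":0},{"translation":[0,0,0.4],"angular":[0,0,0],"jaw":0},{"translation":[0,0,0.4],"angular":[0,0,0],"jaw":0},{"translation":[0,0,0.4],"angular":[0,0,0],"jaw":0}]'
python3 -m creep '[{"translation":[0,0,0.1],"angular":[0,0,0],"jaw":0},{"translation":[0,0,0.3],"angular":[0,0,0],"jaw":0},{"translation":[0,0,0.3],"angular":[0,0,0],"jaw":0},{"translation":[0,0,0.3],"angular":[0,0,0],"jaw":0},{"translation":[0,0,0.3],"angular":[0,0,0],"jaw":0},{"translation":[0,0,0.3],"angular":[0,0,0],"jaw":0},{"translation":[0,0,0.3],"angular":[0,0,0],"jaw":0},{"translation":[0,0,0.3],"angular":[0,0,0],"jaw":0}]'
```

```text
t: 23.55
ee_pos: [649.9, 132.4, 159.6]
orientation: [2.645, 1.695, 0.0]
ft_force: [-0.3, -0.2, 3.4]
width: 25.9
grasp_force: 30.0
t: 24.55
ee_pos: [650.1, 132.4, 159.6]
orientation: [2.645, 1.695, 0.001]
ft_force: [-0.9, 0.3, 5.0]
width: 25.8
grasp_force: 30.0
```

```bash
python3 -m creep '[{"translation":[0,0,0.1],"angular":[0,0,0],"jaw":0},{"translation":[0,0,0.3],"angular":[0,0,0],"jaw":0},{"translation":[0,0,0.4],"angular":[0,0,0],"jaw":0},{"translation":[0,0,0.4],"angular":[0,0,0],"jaw":0},{"translation":[0,0,0.4],"angular":[0,0,0],"jaw":0},{"translation":[0,0,0.4],"angular":[0,0,0],"jaw":0},{"translation":[0,0,0.4],"angular":[0,0,0],"jaw":0},{"translation":[0,0,0.4],"angular":[0,0,0],"jaw":0}]'
python3 - <<'E'
from h import *
F=[]
for i in range(8):
    ctrl.get_image('scene');o=ctrl.get_obs();F.append(np.r_[o['ft_force'],o['moment']])
print(np.mean(F,0).round(3),np.std(F,0).round(2),o['ee_pos'],R.from_rotvec(o['orientation']).as_matrix()[:,2])
c,cc=shot('scene','s7');b=[cv2.resize(c[186:226,322:362],None,fx=10,fy=10,interpolation=cv2.INTER_CUBIC)];a,_=shot('wrist','w7');b.append(cv2.resize(a[110:310,220:420],None,fx=2,fy=2))
cv2.imwrite('pics/m7.png',np.hstack(b)[:,:,::-1])
E
```

```text
t: 25.55
ee_pos: [650.3, 132.5, 159.5]
orientation: [2.645, 1.695, 0.002]
ft_force: [-1.1, -0.3, 6.9]
width: 25.7
grasp_force: 30.0
[-1.001e+00  1.660e-01  6.776e+00 -2.300e-02  3.120e-01 -2.000e-03] [0.49 0.58 0.41 0.05 0.03 0.02] [650.29990776 132.51876126 159.52159054] [ 1.09485102e-03  3.26560627e-04 -9.99999347e-01]
```

View pics/m7.png

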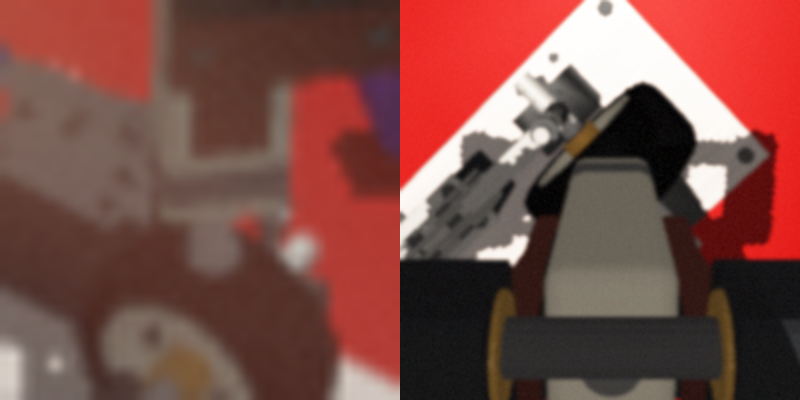

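```bash
python3 -m creep '[{"translation":[-0.1,-0.2,0.1],"angular":[0,0,0],"jaw":0},{"translation":[-0.2,-0.4,0.25],"angular":[0,0,0],"jaw":0},{"translation":[-0.2,-0.4,0.25],"angular":[0,0,0],"jaw":0},{"translation":[-0.2,-0.4,0.25],"angular":[0,0,0],"jaw":0},{"translation":[-0.2,-0.4,0.25],"angular":[0,0,0],"jaw":0},{"translation":[-0.2,-0.4,0.25],"angular":[0,0,0],"jaw":0},{"translation":[-0.2,-0.4,0.25],"angular":[0,0,0],"jaw":0},{"translation":[-0.2,-0.4,0.25],"angular":[0,0,0],"jaw":0}]'
python3 - <<'E'
from h import *
F=[]
for i in range(10):
    ctrl.get_image('scene');o=ctrl.get_obs();F.append(np.r_[o['ft_force'],o['moment']])
print(np.mean(F,0).round(3),o['ee_pos'],R.from_rotvec(o['orientation']).as_matrix()[:,2])
E
```

```text
t: 27.05
ee_pos: [650.2, 132.5, 159.5]
orientation: [2.644, 1.695, 0.003]
ft_force: [-0.8, 0.2, 6.8]
width: 25.8
grasp_force: 30.0
[-4.980e-01 -7.900e-02  8.061e+00 -3.000e-02  1.820e-01  2.000e-03] [650.19754246 132.50602984 159.4841575 ] [ 1.89574754e-03  3.42201575e-04 -9.99998145e-01]
```

```bash
python3 -c "
from workcell import ctrl
print(ctrl.close_job())"
```

```text
the job is handed in; nothing more can be done
None
```

I locked the clamp on the arbor, then lifted the gauge and pressed it upright on the white dot with about 10 N. I handed the job in with the gauge still held there, at about 28 s of the 72 s allowed. I don't have the verdict.

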